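Sort two look-alike roller hubs by weight and slide them home

TASK

Two roller hubs stand on the bench and look alike: lift each one briefly to feel its weight, then stand it upright in the lane for its kind, the light hollow hub in the green lane, the middling filled canister in the yellow, the heavy solid hub in the red. Slide each hub back along its lane until you feel the sprung stop give by roughly 8 mm, never driving the stop to its hard end, and let go. Set things down gently and leave everything else where it is.

Things in the scene. Friction and masses are not known exactly. Their poses are not given: they have to be found in the camera images.
- hub_1: one of two look-alike hubs: upright closed dark grey cylinder, 56 mm diameter, 90 mm tall, black cap and low black band; origin at the centre of its underside, z up. Sealed contents with a few mm of play; the name tells nothing. Total weight: hollow about 0.16 kg, filled canister 0.40, solid 0.70 (each within 0.05). The two are never of one kind
- hub_2: one of two look-alike hubs: upright closed dark grey cylinder, 56 mm diameter, 90 mm tall, black cap and low black band; origin at the centre of its underside, z up. Sealed contents with a few mm of play; the name tells nothing. Total weight: hollow about 0.16 kg, filled canister 0.40, solid 0.70 (each within 0.05). The two are never of one kind
- lane_green: green plastic lane for the hollow (light) hub: fixed channel 190 mm long (x), 74 mm wide. Origin at the centre of its underside, z up; x runs from the open mouth (x = -95 mm, robot's side) towards the sprung stop. Floor surface 8 mm above the origin; two guide walls 6 mm thick, 15 mm above the floor, 62 mm apart inside. A hub set down with its centre at x = -50 mm is clear of the stop
- lane_yellow: yellow plastic lane for the filled (middling) canister: fixed channel 190 mm long (x), 74 mm wide. Origin at the centre of its underside, z up; x runs from the open mouth (x = -95 mm, robot's side) towards the sprung stop. Floor surface 8 mm above the origin; two guide walls 6 mm thick, 15 mm above the floor, 62 mm apart inside. A hub set down with its centre at x = -50 mm is clear of the stop
- lane_red: red plastic lane for the solid (heavy) hub: fixed channel 190 mm long (x), 74 mm wide. Origin at the centre of its underside, z up; x runs from the open mouth (x = -95 mm, robot's side) towards the sprung stop. Floor surface 8 mm above the origin; two guide walls 6 mm thick, 15 mm above the floor, 62 mm apart inside. A hub set down with its centre at x = -50 mm is clear of the stop
- stop_green (a joint): m the green lane's stop is pressed in along lane +x: 0 at the start, hard end 0.020. Black pad 40 mm wide, 34 to 58 mm above the lane floor, before an aluminium block. Its place differs in each lane and is not measured: a hub first touches it with its centre at lane x = 0 to 35 mm. It gives at about 6 N, 0.35 N more per mm, and stays where pushed
- stop_yellow (a joint): m the yellow lane's stop is pressed in along lane +x: 0 at the start, hard end 0.020. Black pad 40 mm wide, 34 to 58 mm above the lane floor, before an aluminium block. Its place differs in each lane and is not measured: a hub first touches it with its centre at lane x = 0 to 35 mm. It gives at about 6 N, 0.35 N more per mm, and stays where pushed
- stop_red (a joint): m the red lane's stop is pressed in along lane +x: 0 at the start, hard end 0.020. Black pad 40 mm wide, 34 to 58 mm above the lane floor, before an aluminium block. Its place differs in each lane and is not measured: a hub first touches it with its centre at lane x = 0 to 35 mm. It gives at about 6 N, 0.35 N more per mm, and stays where pushed
- rack: fixed wooden board 250 x 340 x 10 mm under the three lanes, which lie side by side on it along its y, 110 mm apart, in any colour order and all pointing along its x; origin at the centre of its underside
- glue_jar: bystander: jar with a blue cap, 64 mm across, 85 mm tall; origin under its centre
- brush: bystander: glue brush lying flat on the bench; origin under its middle
- spool: bystander: wooden block stand, 80 mm square foot, 84 mm tall; origin under its centre
- collar: bystander: brass ring 60 mm across, 20 mm tall; origin under its centre
- white_box: bystander: white box 90 x 70 x 60 mm; origin under its centre
- screwdriver: bystander: screwdriver lying flat on the bench; origin under its middle
- lead_weight: bystander: dark steel weight, 50 mm across, 40 mm tall; origin under its centre
Not all that is in view belongs to the job. Leave any turquoise look-alike of the hub_1 alone. Leave any pink look-alike of the hub_2 alone.

How it is judged (in metres and radians):
On the way, in this order (a step that is already met when the one before it is completed fails the run):
1. a hub has been lifted clear of the bench (height (world z) of any of hub_1, hub_2 above 0.045 m), for 0.2 s.
2. one hub stands released and home in the lane of its kind, its stop pressed in ((((y of hub_1 in the frame of lane_green between -0.006 and 0.006 m and x of hub_1 in the frame of lane_green between 0 and 0.062 m and z of hub_1 in the frame of lane_green between 0.004 and 0.012 m and angle between hub_1's own z axis and vertical below 0.08 rad and value of joint stop_green above 0.003 m and linear speed of hub_1 below 0.02 m/s and contact force between hub_1 and the fingers below 0.5 N and contact force between hub_1 and lane_green between 0.6 and 2.75 N) or (y of hub_1 in the frame of lane_yellow between -0.006 and 0.006 m and x of hub_1 in the frame of lane_yellow between 0 and 0.062 m and z of hub_1 in the frame of lane_yellow between 0.004 and 0.012 m and angle between hub_1's own z axis and vertical below 0.08 rad and value of joint stop_yellow above 0.003 m and linear speed of hub_1 below 0.02 m/s and contact force between hub_1 and the fingers below 0.5 N and contact force between hub_1 and lane_yellow between 2.75 and 5.4 N) or (y of hub_1 in the frame of lane_red between -0.006 and 0.006 m and x of hub_1 in the frame of lane_red between 0 and 0.062 m and z of hub_1 in the frame of lane_red between 0.004 and 0.012 m and angle between hub_1's own z axis and vertical below 0.08 rad and value of joint stop_red above 0.003 m and linear speed of hub_1 below 0.02 m/s and contact force between hub_1 and the fingers below 0.5 N and contact force between hub_1 and lane_red above 5.4 N)) or ((y of hub_2 in the frame of lane_green between -0.006 and 0.006 m and x of hub_2 in the frame of lane_green between 0 and 0.062 m and z of hub_2 in the frame of lane_green between 0.004 and 0.012 m and angle between hub_2's own z axis and vertical below 0.08 rad and value of joint stop_green above 0.003 m and linear speed of hub_2 below 0.02 m/s and contact force between hub_2 and the fingers below 0.5 N and contact force between hub_2 and lane_green between 0.6 and 2.75 N) or (y of hub_2 in the frame of lane_yellow between -0.006 and 0.006 m and x of hub_2 in the frame of lane_yellow between 0 and 0.062 m and z of hub_2 in the frame of lane_yellow between 0.004 and 0.012 m and angle between hub_2's own z axis and vertical below 0.08 rad and value of joint stop_yellow above 0.003 m and linear speed of hub_2 below 0.02 m/s and contact force between hub_2 and the fingers below 0.5 N and contact force between hub_2 and lane_yellow between 2.75 and 5.4 N) or (y of hub_2 in the frame of lane_red between -0.006 and 0.006 m and x of hub_2 in the frame of lane_red between 0 and 0.062 m and z of hub_2 in the frame of lane_red between 0.004 and 0.012 m and angle between hub_2's own z axis and vertical below 0.08 rad and value of joint stop_red above 0.003 m and linear speed of hub_2 below 0.02 m/s and contact force between hub_2 and the fingers below 0.5 N and contact force between hub_2 and lane_red above 5.4 N)))), for 0.2 s.
At the end, for the whole second after the job is handed in: Both hubs stand released, upright (0.08 rad) and at rest on the floor of the lane for their kind (weight under 2.75 N green, to 5.4 N yellow, above red), within 6 mm of its centre line, centre 0 to 62 mm past its middle, that stop pressed in more than 3 and at most 17 mm (((y of hub_1 in the frame of lane_green between -0.006 and 0.006 m and x of hub_1 in the frame of lane_green between 0 and 0.062 m and z of hub_1 in the frame of lane_green between 0.004 and 0.012 m and angle between hub_1's own z axis and vertical below 0.08 rad and value of joint stop_green above 0.003 m and linear speed of hub_1 below 0.02 m/s and contact force between hub_1 and the fingers below 0.5 N and contact force between hub_1 and lane_green between 0.6 and 2.75 N) or (y of hub_1 in the frame of lane_yellow between -0.006 and 0.006 m and x of hub_1 in the frame of lane_yellow between 0 and 0.062 m and z of hub_1 in the frame of lane_yellow between 0.004 and 0.012 m and angle between hub_1's own z axis and vertical below 0.08 rad and value of joint stop_yellow above 0.003 m and linear speed of hub_1 below 0.02 m/s and contact force between hub_1 and the fingers below 0.5 N and contact force between hub_1 and lane_yellow between 2.75 and 5.4 N) or (y of hub_1 in the frame of lane_red between -0.006 and 0.006 m and x of hub_1 in the frame of lane_red between 0 and 0.062 m and z of hub_1 in the frame of lane_red between 0.004 and 0.012 m and angle between hub_1's own z axis and vertical below 0.08 rad and value of joint stop_red above 0.003 m and linear speed of hub_1 below 0.02 m/s and contact force between hub_1 and the fingers below 0.5 N and contact force between hub_1 and lane_red above 5.4 N)) and ((y of hub_2 in the frame of lane_green between -0.006 and 0.006 m and x of hub_2 in the frame of lane_green between 0 and 0.062 m and z of hub_2 in the frame of lane_green between 0.004 and 0.012 m and angle between hub_2's own z axis and vertical below 0.08 rad and value of joint stop_green above 0.003 m and linear speed of hub_2 below 0.02 m/s and contact force between hub_2 and the fingers below 0.5 N and contact force between hub_2 and lane_green between 0.6 and 2.75 N) or (y of hub_2 in the frame of lane_yellow between -0.006 and 0.006 m and x of hub_2 in the frame of lane_yellow between 0 and 0.062 m and z of hub_2 in the frame of lane_yellow between 0.004 and 0.012 m and angle between hub_2's own z axis and vertical below 0.08 rad and value of joint stop_yellow above 0.003 m and linear speed of hub_2 below 0.02 m/s and contact force between hub_2 and the fingers below 0.5 N and contact force between hub_2 and lane_yellow between 2.75 and 5.4 N) or (y of hub_2 in the frame of lane_red between -0.006 and 0.006 m and x of hub_2 in the frame of lane_red between 0 and 0.062 m and z of hub_2 in the frame of lane_red between 0.004 and 0.012 m and angle between hub_2's own z axis and vertical below 0.08 rad and value of joint stop_red above 0.003 m and linear speed of hub_2 below 0.02 m/s and contact force between hub_2 and the fingers below 0.5 N and contact force between hub_2 and lane_red above 5.4 N))); the robot touches nothing.
It fails at once if a sprung stop is driven towards its hard end (pressed in more than 17 mm) (value of joint any of stop_green, stop_yellow, stop_red above 0.017 m).
It fails at once if a hub is tipped by more than 0.6 rad (angle between any of hub_1, hub_2's own z axis and vertical above 0.6 rad).
It fails at once if a hub is pressed on a lane with more than 45 N (contact force between any of hub_1, hub_2 and lane_green above 45 N or contact force between any of hub_1, hub_2 and lane_yellow above 45 N or contact force between any of hub_1, hub_2 and lane_red above 45 N).
It fails at once if a bystander is moved by more than 30 mm (distance of any of glue_jar, brush, spool, collar, white_box, screwdriver, lead_weight from where it was at the start of the episode above 0.03 m).
It also fails if it takes over 72 s, if anything falls off the work surface, if the arm or the gripper's body presses on something with over 40 N, if the wrist force passes 120 N, or if a joint passes its speed limit or range.

ROBOT

A 7-joint arm with a two-finger parallel gripper is mounted at the origin on the work surface. World frame = base frame: x ahead of the robot, y to its left, z up, the work surface at z = 0. Lengths are in mm, angles in rad, forces in N, time in s.
With the tool pointing down it reaches from about 400 to 850 mm from the base axis. Payload 4.4 kg.
Tool frame: the origin (TCP) lies on the centre line of the jaws, within the pads' length; the fingertips stand env.tip_extent ahead of it and the grasp point (between the pads) lies 11 mm behind it (env.tip_extent is the distance from the TCP to the fingertips, in mm); y points along the fingers, z is the direction in which the jaws open and shut, and the axes are right-handed (so a half turn about y gives the same grasp; the last joint's range is limited). The gripper opens to 94 mm and grips with 3 to 60 N. Pads are 16 mm wide; open, the fingers measure 119 mm over their backs; the gripper's body (75 mm by 177 mm) begins 78 mm behind the grasp point.
Start: joints at [-1.185, 0.628, 0.038, 1.517, -0.027, 0.996, -0.02], TCP at [283.76, 584.806, 213.478] pointing down, gripper open.
Joint ranges: [-3.06, 3.06], [-0.37, 2.12], [-1.25, 1.32], [0.18, 2.47], [-1.1, 4.24], [0.23, 1.98], [-2.94, 2.94]. Speed limits (rad/s): [2.57, 2.57, 3.14, 3.14, 3.14, 3.14, 3.14].

INTERFACE

Orientations are given as a 3x3 rotation matrix whose columns are the frame's x, y, z axes.
In Python, from bench import env, read_camera, nets gives the robot as it stands.
- The arm moves only by the shell command python3 -m jog 'ROWS'. ROWS is JSON, a list of rows, each a list of 3 entries, a list of its own where there are three numbers: the shift along the tool's x, y, z in mm, then the turn about the tool's y in rad, then the finger opening in mm, from 0 to 94. A call has 1 to 20 rows; each row is the pose to reach, as a shift and turn from the pose measured when the call began, along the tool's axes at that moment; what a row does not reach only later rows make up. A row lasts 1/8 s, in which the tool goes at most 62.5 mm and 10.7 degrees, less where a joint would pass 70% of its speed; a pose out of reach is approached as far as the arm can. A call with a gripper value outside its range is refused whole. The fingers move at their own pace and stop on an object; the grip force is fixed at half the most. Time passes only in rows, so rows that repeat a pose let the fingers close. It gives the time, the measured TCP pose, the force and the opening at its end, in the units of the state.
- env.get_state(): the state, without advancing time (a new reading comes with each control period).
- read_camera(name): name is "scene" or "top" or "wrist"; returns a dict with "color" (400x640x3 uint8, blue, green, red), "range_z" (400x640 float32, mm along the optical axis (not along the pixel's ray), 0 where there is no reading), "K" (3x3 intrinsics, pixels), "origin" and "orientation" of the camera in the world. Camera axes: x right, y down, z forward; pixel columns grow to the right and rows downward; lengths in mm; the calibration is good to about 2 mm. A picture is of the moment at which its call begins.
- env.sign_off(): hands the job in, once; it reports no verdict.
Trained networks look in a picture, given as the dict that the camera call returned (one of the last four; its "shot" number tells which), for a name from the list of things; names that differ only in an ending like _2 or _b are one class to them, and where a whole thing is asked for, a point or a joint stands for the part that bears it (a point fixed in the world has none). Each returns a list of dicts, best first, with "conf" (0 to 1); they miss things now and then, are a little off and sometimes report something else, mostly with a low value. They report only what shows in the picture. A call takes as long as a camera call. They do not tell look-alikes from the thing itself.
- nets.boxes_of(label, picture): "position" ([x, y, z] in mm, in world coordinates, good to about 4 mm: the middle of the surface that is visible of it).
- nets.masks_of(label, picture): "region" (400x640 bool, what is visible of it).
- nets.spot_point(label, picture): "position" ([x, y, z] in mm, in world coordinates, good to about 4 mm: a listed point, or the origin of a listed thing).
The state is a dict: "clock": time; "q": joint angles; "dq": joint speeds; "joint_torque": joint torques, N m; "tool_pos": TCP position; "tool_rot": TCP orientation; "contact_force": force on the tool from outside, world axes, zero at the start; "wrist_torque": the same for the moment, N m; "grip_width": finger opening in mm.
Only numpy, scipy, OpenCV 4.12 (cv2) and the standard library are available. Lean on these libraries where they do the work, as an engineer would, in place of code of your own. Each camera call takes 0.05 s, during which the arm holds its last target.

## Working session

There is one attempt and no reset: what is moved stays moved. The work goes in short steps, Python scripts to look and compute and a shell command to move; the robot and the scene stay as the last step left them, time stands still between calls to the robot, and variables do not carry over. Pictures are saved under pics/ and viewed, and the job is handed in when it is done.

```bash
ls; mkdir -p pics; python3 - <<'E'
from bench import env, read_camera, nets
import cv2, numpy as np
s=env.get_state()
print({k:np.round(v,3).tolist() for k,v in s.items()}, env.tip_extent)
for n in ["scene","top"]:
    p=read_camera(n); cv2.imwrite(f"pics/{n}0.png",p["color"]); print(n,p["origin"],np.round(p["orientation"],3).tolist(),p["K"].tolist())
    for l in ["hub_1","lane_green","lane_yellow","lane_red","rack"]:
        for d in nets.spot_point(l,p): print(n,l,round(d["conf"],2),np.round(d["position"],0))
E
```

```text
pics
{'clock': 0.0, 'q': [-1.185, 0.629, 0.038, 1.518, -0.027, 0.996, -0.02], 'dq': [-0.0, 0.001, -0.0, -0.002, -0.0, -0.0, -0.0], 'joint_torque': [-0.001, -54.971, 1.143, -18.663, -0.052, 0.024, 0.0], 'tool_pos': [283.499, 584.206, 212.579], 'tool_rot': [[0.9, -0.001, 0.437], [-0.437, -0.002, 0.9], [0.0, -1.0, -0.002]], 'contact_force': [-0.408, 0.283, 0.264], 'wrist_torque': [0.028, -0.021, -0.055], 'grip_width': 94.096} 8.0
scene [ 999.76930899  394.17780703 1212.11769937] [[-0.746, 0.574, -0.336], [0.665, 0.644, -0.377], [0.0, -0.505, -0.863]] [[480.78939589142686, 0.0, 309.6041210482655], [0.0, 480.78939589142686, 200.23551168788302], [0.0, 0.0, 1.0]]
scene hub_1 0.9 [521. -93.  -3.]
scene hub_1 0.73 [ 496. -194.    4.]
scene hub_1 0.73 [ 516. -372.    1.]
scene hub_1 0.65 [ 414. -412.    0.]
scene lane_green 0.79 [589. 254.  16.]
scene lane_green 0.27 [582. 142.  11.]
scene lane_yellow 0.97 [578.  31.  15.]
scene lane_yellow 0.43 [580. 141.   9.]
scene lane_red 0.84 [577. 141.   9.]
scene lane_red 0.35 [ 515. -370.    3.]
scene rack 0.61 [580. 145.  -2.]
top [ 454.64106831 -116.26524303 1363.9876322 ] [[0.015, -0.997, 0.072], [-1.0, -0.014, 0.008], [-0.007, -0.072, -0.997]] [[361.402398311819, 0.0, 321.4283252534294], [0.0, 361.402398311819, 196.89153663828216], [0.0, 0.0, 1.0]]
top hub_1 0.74 [522. -96.  -2.]
top hub_1 0.6 [ 511. -371.    2.]
top hub_1 0.6 [ 409. -410.    1.]
top hub_1 0.55 [ 494. -194.    0.]
top lane_green 0.65 [587. 251.  10.]
top lane_yellow 0.91 [573.  27.   8.]
top lane_yellow 0.74 [ 648. -412.   -2.]
top lane_yellow 0.27 [ 746. -241.    2.]
top lane_red 0.21 [309. 341.   0.]
top rack 0.73 [578. 142.   1.]
top rack 0.31 [ 514. -373.   -0.]
```

View pics/scene0.png

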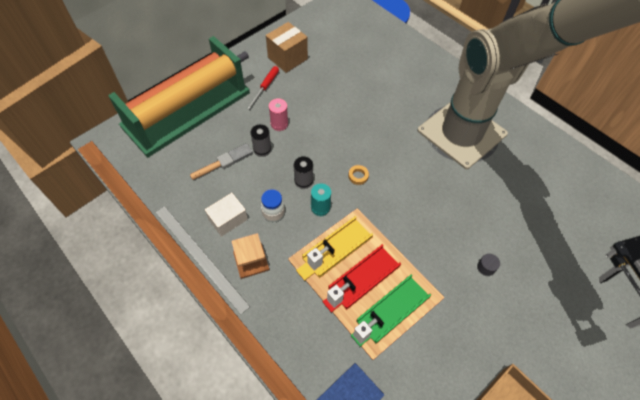

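View pics/top0.png

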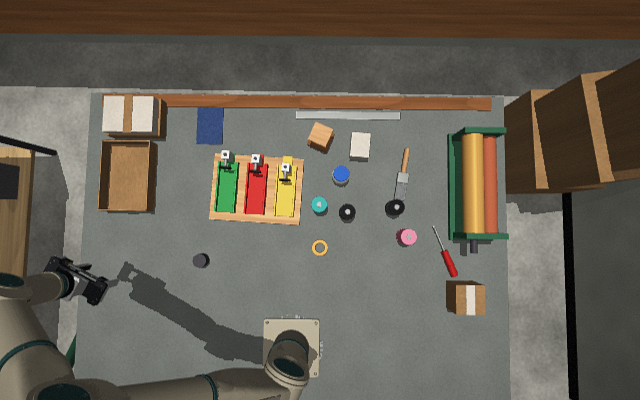

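Candidates: dark hubs at scene px (303,171) and (261,138); turquoise (321,198) and pink (278,114) look-alikes are excluded by colour. I'll confirm this in a crop and measure.

```bash
cat > h.py <<'E'
from bench import env, read_camera, nets
import cv2, numpy as np
def cloud(p):
    z=p["range_z"].astype(float); v,u=np.mgrid[0:400,0:640]; K=p["K"]
    P=np.stack([(u-K[0,2])/K[0,0]*z,(v-K[1,2])/K[1,1]*z,z],-1)
    W=P@np.array(p["orientation"]).T+np.array(p["origin"]); W[z==0]=np.nan
    return W
def proj(p,X):
    c=(np.array(X,float)-p["origin"])@np.array(p["orientation"]); q=c@p["K"].T
    return q[...,:2]/q[...,2:]
def top(W,xy,r=45,zl=82,zh=97):
    m=(np.hypot(W[...,0]-xy[0],W[...,1]-xy[1])<r)&(W[...,2]>zl)&(W[...,2]<zh)
    pts=W[m]; c,rad=cv2.minEnclosingCircle(pts[:,:2].astype(np.float32))
    return pts.mean(0),c,rad,len(pts)
E
python3 - <<'E'
from h import *
for n in ["scene","top"]:
    p=read_camera(n); W=cloud(p); c=p["color"]
    if n=="scene": cv2.imwrite("pics/crop1.png",cv2.resize(c[90:225,220:380],None,fx=4.5,fy=4.5,interpolation=cv2.INTER_CUBIC))
    cv2.imwrite(f"pics/lane_{n}.png",cv2.resize(c[200:365,280:450] if n=="scene" else c[140:235,200:315],None,fx=3.5 if n=="scene" else 6,fy=3.5 if n=="scene" else 6,interpolation=cv2.INTER_CUBIC))
    for xy in [(495,-194),(514,-371)]:
        m,cc,r,k=top(W,xy); print(n,np.round(m,1),np.round(cc,1),round(r,1),k)
    hsv=cv2.cvtColor(c,cv2.COLOR_BGR2HSV)
    for nm,lo,hi,yc in [("green",50,80,252),("yellow",20,32,29),("red",0,8,141)]:
        m=(hsv[...,0]>=lo)&(hsv[...,0]<=hi)&(hsv[...,1]>150)&(hsv[...,2]>80)&(np.abs(W[...,1]-yc)<60)&(np.abs(W[...,0]-580)<130)&(W[...,2]<60)
        P=W[m]; f=P[P[:,2]<26]
        (cx,cy),(w,h),a=cv2.minAreaRect(P[:,:2].astype(np.float32))
        # centre line: per x bin median y extents
        print(n,nm,len(P),"rect",np.round([cx,cy,w,h,a],2),"zmed",np.median(P[:,2]).round(1), "zpct",np.percentile(P[:,2],[5,50,95]).round(1), "fit",np.polyfit(P[:,0]-580,P[:,1],1).round(3))
E
```

```text
scene [ 500.1 -194.    90.1] [ 498.8 -196.2] 30.1 274
scene [ 519.  -366.5   90.2] [ 516.3 -367.2] 29.9 247
scene green 1634 rect [588.76 253.03  68.67 186.51  87.2 ] zmed 18.9 zpct [14.8 18.9 32.9] fit [-8.00000e-03  2.53385e+02]
scene yellow 1562 rect [593.49  32.36  76.05 224.98  86.69] zmed 19.4 zpct [14.9 19.4 34.5] fit [2.0000e-03 3.4627e+01]
scene red 1825 rect [596.62 138.57  82.04 227.58  87.1 ] zmed 19.5 zpct [14.7 19.5 34.4] fit [-2.00000e-03  1.43507e+02]
top [ 498.7 -197.7   89.4] [ 499.1 -197.6] 27.6 192
top [ 517.6 -370.1   89.9] [ 518.2 -370.7] 27.9 198
top green 491 rect [602.71 249.42  74.71 216.19  87.5 ] zmed 18.3 zpct [12.9 18.3 34.7] fit [-6.70000e-02  2.53089e+02]
top yellow 918 rect [591.73  30.71  74.62 222.04  86.98] zmed 18.3 zpct [12.8 18.3 33.6] fit [-0.061 31.43 ]
top red 946 rect [597.96 143.22  81.25 221.93  87.43] zmed 18.2 zpct [12.7 18.2 34.1] fit [-6.40000e-02  1.41376e+02]
```

View pics/crop1.png

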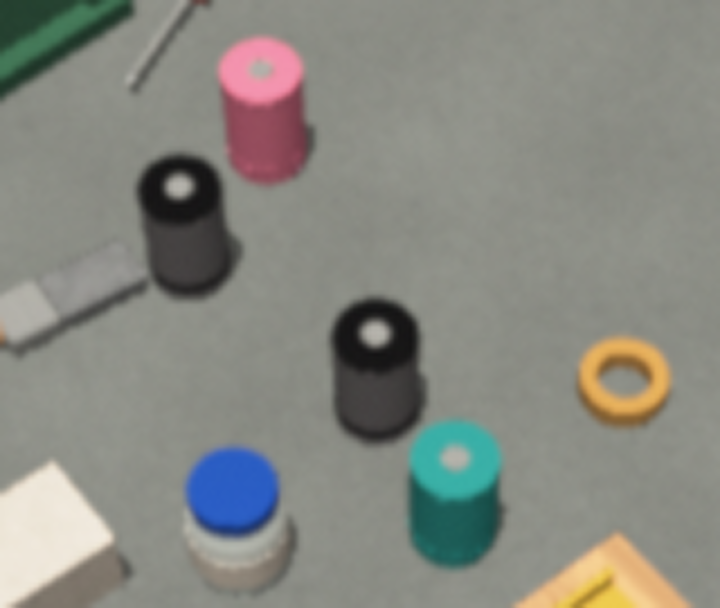

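View pics/lane_top.png

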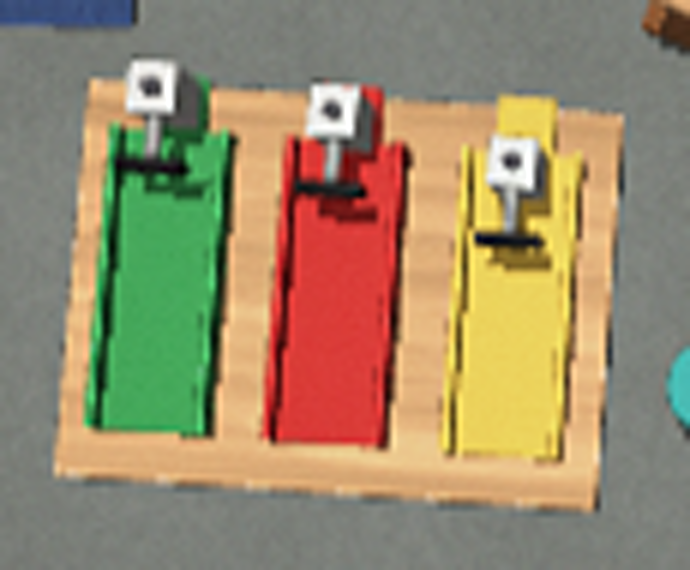

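View pics/lane_scene.png

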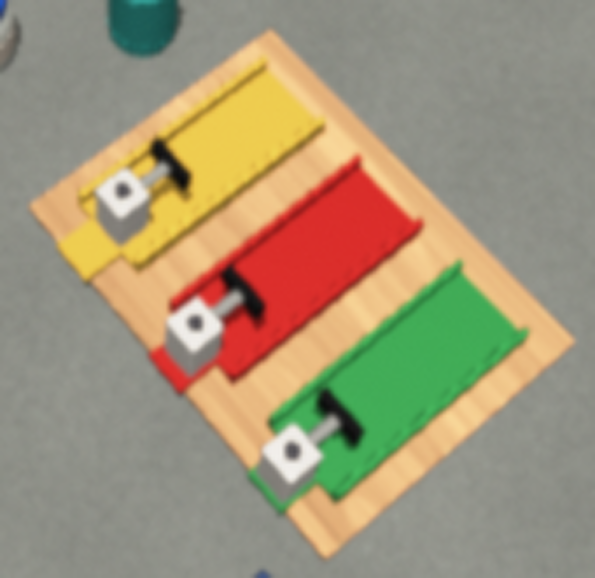

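Crop confirms: two plain dark hubs, at (375,370) and (185,225) in the crop, are the hubs; pink/turquoise are decoys. Lanes from left in top view are green, red, yellow. Fitting rack and lane lines.

```bash
cat >> h.py <<'E'
RNG={"green":(50,80),"yellow":(20,32),"red":(0,8)}
def lanes(p,guess={"green":253,"yellow":31,"red":142},yaw=-0.05):
    W=cloud(p); hsv=cv2.cvtColor(p["color"],cv2.COLOR_BGR2HSV); out={}
    for nm,(lo,hi) in RNG.items():
        m=(hsv[...,0]>=lo)&(hsv[...,0]<=hi)&(hsv[...,1]>150)&(np.abs(W[...,1]-guess[nm])<60)&(np.abs(W[...,0]-580)<150)&(W[...,2]<60)&(W[...,2]>0)
        # ray to plane z=33 / 18 for edge extents
        v,u=np.where(m); K=p["K"]; R=np.array(p["orientation"]); o=np.array(p["origin"])
        d=np.stack([(u-K[0,2])/K[0,0],(v-K[1,2])/K[1,1],np.ones(len(u))],-1)@R.T
        P=o+d*((18-o[2])/d[:,2])[:,None]
        # wall tops from depth
        Wm=W[m]
        c,s=np.cos(yaw),np.sin(yaw)
        X=c*(Wm[:,0]-580)+s*(Wm[:,1]-guess[nm]); Y=-s*(Wm[:,0]-580)+c*(Wm[:,1]-guess[nm])
        out[nm]=(X,Y,Wm[:,2],Wm,P)
    return out
E
python3 - <<'E'
from h import *
for n in ["scene","top"]:
    p=read_camera(n); W=cloud(p); hsv=cv2.cvtColor(p["color"],cv2.COLOR_BGR2HSV)
    L=lanes(p)
    for nm,(X,Y,Z,Wm,P) in L.items():
        fl=Z<24; hi=Z>26
        print(n,nm,"Xpct",np.percentile(X,[0,1,99,100]).round(0),"Yw",np.percentile(Y,[0,2,98,100]).round(1))
        for side in (-1,1):
            q=hi&(Y*side>15); 
            if q.sum()>8: print("  wall",side,q.sum(),"Xmin,max",X[q].min().round(0),X[q].max().round(0),"fit",np.polyfit(X[q],Y[q],1).round(3))
    # rack outline
    m=(W[...,2]>6)&(W[...,2]<14)&(np.abs(W[...,0]-580)<150)&(np.abs(W[...,1]-143)<195)&(hsv[...,1]>60)
    r=cv2.minAreaRect(W[m][:,:2].astype(np.float32)); print(n,"rack",m.sum(),np.round(r[0],1),np.round(r[1],1),round(r[2],2))
    # pads / blocks
    for nm,yc in [("green",247),("yellow",27),("red",136)]:
        mm=(W[...,2]>45)&(W[...,2]<85)&(np.abs(W[...,1]-yc)<45)&(W[...,0]>560)&(W[...,0]<740)
        dark=mm&(hsv[...,2]<60)
        q=W[dark]
        if len(q): print(n,nm,"dark pad",len(q),q.min(0).round(0),q.max(0).round(0),q.mean(0).round(0)); 
        q=W[mm&~dark]; 
        if len(q): print("   block",q.min(0).round(0),q.max(0).round(0))
E
```

```text
scene green Xpct [-85. -82.  97. 102.] Yw [-33.6 -32.   33.3  34.8]
  wall -1 78 Xmin,max -79.0 102.0 fit [ 1.0000e-03 -3.1678e+01]
  wall 1 111 Xmin,max -79.0 102.0 fit [-4.0000e-03  3.2523e+01]
scene yellow Xpct [-100.  -96.  122.  125.] Yw [-35.1 -33.   38.6  40.3]
  wall -1 135 Xmin,max -95.0 90.0 fit [-6.0000e-03 -3.1446e+01]
  wall 1 197 Xmin,max -96.0 92.0 fit [-5.0000e-03  3.6036e+01]
scene red Xpct [-98. -91. 128. 132.] Yw [-43.7 -35.4  37.5  38.3]
  wall -1 192 Xmin,max -90.0 95.0 fit [-3.000e-03 -3.271e+01]
  wall 1 197 Xmin,max -91.0 96.0 fit [-4.0000e-03  3.4866e+01]
scene rack 4509 [582.6 142.1] [341.2 258. ] 87.15
scene green dark pad 68 [650. 232.  56.] [659. 268.  81.] [655. 250.  73.]
   block [648. 230.  45.] [715. 269.  85.]
scene yellow dark pad 43 [609.  15.  61.] [616.  52.  84.] [613.  34.  74.]
   block [606.  11.  45.] [672.  51.  84.]
scene red dark pad 48 [638. 124.  60.] [646. 160.  81.] [642. 143.  74.]
   block [635. 120.  46.] [703. 160.  84.]
top green Xpct [-86. -84.  99. 132.] Yw [-39.8 -38.8  32.5  35. ]
  wall -1 72 Xmin,max -84.0 96.0 fit [ 1.100
[... 155 characters left out ...]
l -1 74 Xmin,max -96.0 87.0 fit [ 1.000e-03 -3.391e+01]
  wall 1 83 Xmin,max -96.0 87.0 fit [-1.000e-03  3.352e+01]
top red Xpct [-93. -91. 114. 129.] Yw [-38.6 -37.8  35.1  42.7]
  wall -1 93 Xmin,max -90.0 119.0 fit [ 7.0000e-03 -3.4931e+01]
  wall 1 93 Xmin,max -90.0 95.0 fit [-3.0000e-03  3.2877e+01]
top rack 2365 [584.9 141.2] [340.5 254.3] 87.07
top green dark pad 29 [649. 228.  54.] [659. 265.  81.] [652. 247.  70.]
   block [655. 228.  47.] [714. 265.  83.]
top yellow dark pad 19 [607.  11.  62.] [611.  48.  78.] [609.  31.  73.]
   block [609.   9.  48.] [673.  47.  84.]
top red dark pad 20 [635. 119.  58.] [642. 157.  80.] [638. 136.  71.]
   block [637. 118.  46.] [701. 157.  85.]
```

```bash
python3 -m jog '[[[33,0,-38],-0.02,94],[[80,0,-90],-0.06,94],[[128,10,-145],-0.1,94],[[175,15,-200],-0.14,94],[[220,20,-250],-0.18,94],[[265,25,-300],-0.22,94],[[310,30,-350],-0.26,94],[[350,35,-400],-0.3,94],[[395,40,-450],-0.34,94],[[440,45,-500],-0.38,94],[[480,50,-550],-0.4,94],[[515,53,-585],-0.402,94],[[535,53,-609],-0.402,94],[[535,53,-609],-0.402,94],[[535,53,-609],-0.402,94],[[535,53,-609],-0.402,94]]'
python3 - <<'E'
from h import *
s=env.get_state(); print(np.round(s["tool_pos"],1),np.round(s["tool_rot"],3).tolist(),np.round(s["contact_force"],2),s["clock"])
p=read_camera("wrist"); cv2.imwrite("pics/w1.png",p["color"]); W=cloud(p)
print(p["origin"],top(W,(499,-197)))
E
```

```text
clock: 2.8
tool_pos: [499.0, -194.2, 160.5]
tool_rot: [[0.999, -0.001, 0.047], [-0.047, 0.001, 0.999], [-0.001, -1.0, 0.001]]
contact_force: [-0.2, -0.4, -0.0]
grip_width: 94.2
[ 499.  -194.2  160.5] [[0.999, -0.001, 0.047], [-0.047, 0.001, 0.999], [-0.001, -1.0, 0.001]] [-0.25 -0.39 -0.01] 2.8
[ 430.38804044 -190.9333258   331.71645479] (array([ 495.73434632, -196.45602321,   89.88212823]), (496.9111328125, -196.5720977783203), 28.023956298828125, 4614)
```

View pics/w1.png

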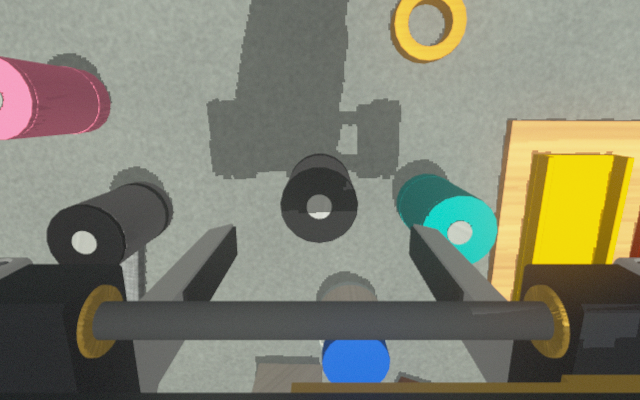

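Wrist view shows the target dark hub at (318,205) between the open jaws, turquoise at (455,225) clear of the right finger. Descend and close.

```bash
python3 -m jog '[[[-2,20,-2.5],-0.003,94],[[-2,45,-2.5],-0.003,94],[[-2,70,-2.5],-0.003,94],[[-2,90,-2.5],-0.003,94],[[-2,103,-2.5],-0.003,94],[[-2,108,-2.5],-0.003,94],[[-2,108,-2.5],-0.003,94],[[-2,108,-2.5],-0.003,70],[[-2,108,-2.5],-0.003,58],[[-2,108,-2.5],-0.003,50],[[-2,108,-2.5],-0.003,50],[[-2,108,-2.5],-0.003,50],[[-2,108,-2.5],-0.003,50]]'
```

```text
clock: 4.47
tool_pos: [497.0, -196.6, 52.7]
tool_rot: [[0.999, -0.0, 0.044], [-0.044, 0.001, 0.999], [-0.0, -1.0, 0.001]]
contact_force: [-0.2, -0.9, 1.3]
grip_width: 55.7
```

Gripped (55.7 mm). Lift gently and weigh.

```bash
python3 -m jog '[[[0,-5,0],0,50],[[0,-15,0],0,50],[[0,-30,0],0,50],[[0,-45,0],0,50],[[0,-60,0],0,50],[[0,-70,0],0,50],[[0,-75,0],0,50],[[0,-75,0],0,50],[[0,-75,0],0,50],[[0,-75,0],0,50]]'
for i in 1 2 3; do python3 -m jog '[[[0,0,0],0,50]]' | grep force; done
python3 - <<'E'
from h import *
f=[]
for i in range(6):
    read_camera("wrist"); f.append(env.get_state()["contact_force"])
print(np.round(f,2), np.mean(f,0))
E
```

```text
clock: 5.72
tool_pos: [496.7, -196.5, 127.2]
tool_rot: [[0.999, -0.001, 0.044], [-0.044, 0.001, 0.999], [-0.001, -1.0, 0.001]]
contact_force: [-0.6, 0.5, -1.7]
grip_width: 55.8
contact_force: [-0.2, 0.3, -2.0]
contact_force: [0.9, -0.5, -1.2]
contact_force: [0.0, -0.6, -1.7]
[[ 0.11 -0.03 -1.76]
 [-0.11 -0.67 -1.12]
 [-0.72  0.23 -2.63]
 [-0.03 -0.19 -1.82]
 [ 0.28  0.1  -1.4 ]
 [-0.47  1.17 -1.69]] [-0.15637347  0.10141501 -1.73562649]
```

About 1.7 N: hollow, so green lane. Raise above the turquoise one and carry over.

```bash
python3 -m jog '[[[0,-15,0],0,50],[[0,-30,0],0,50],[[0,-42,0],0,50],[[0,-45,12],0,50],[[3,-45,40],0,50],[[5,-45,80],0,50],[[7,-45,120],0,50],[[9,-45,165],0,50],[[11,-45,210],0,50],[[13,-45,255],0,50],[[15,-45,300],0,50],[[17,-45,340],0,50],[[19,-45,380],0.003,50],[[21,-45,415],0.006,50],[[21,-45,440],0.006,50],[[21,-45,452],0.006,50],[[21,-45,452],0.006,50],[[21,-45,452],0.006,50]]'
python3 - <<'E'
from h import *
s=env.get_state(); print(np.round(s["tool_pos"],1),s["clock"])
p=read_camera("wrist"); cv2.imwrite("pics/w2.png",p["color"]); 
for nm,(X,Y,Z,Wm,P) in lanes(p).items():
    hi=(Z>28)&(Z<38)
    print(nm,len(X))
    for side in (-1,1):
        q=hi&(Y*side>25)&(Y*side<45)
        if q.sum()>30: print("  wall",side,q.sum(),X[q].min().round(),X[q].max().round(),np.polyfit(X[q],Y[q],1).round(4),np.percentile(Y[q],[5,95]).round(1))
E
```

```text
clock: 8.65
tool_pos: [537.2, 252.5, 172.3]
tool_rot: [[0.999, -0.002, 0.051], [-0.051, 0.0, 0.999], [-0.002, -1.0, 0.0]]
contact_force: [0.1, -0.4, -1.7]
grip_width: 56.0
[537.2 252.5 172.3] 8.65
green 205
  wall 1 119 -87.0 -28.0 [-3.3000e-02  3.3094e+01] [32.1 36.3]
yellow 12596
  wall -1 1395 -100.0 37.0 [-2.90000e-03 -3.13102e+01] [-34.7 -28.8]
  wall 1 1135 -100.0 21.0 [-2.40000e-03  3.64919e+01] [33.3 39. ]
red 10483
  wall -1 966 -94.0 27.0 [-1.80000e-03 -3.22428e+01] [-35. -30.]
  wall 1 707 -94.0 -3.0 [-4.80000e-03  3.48801e+01] [32.1 37.7]
```

View pics/w2.png

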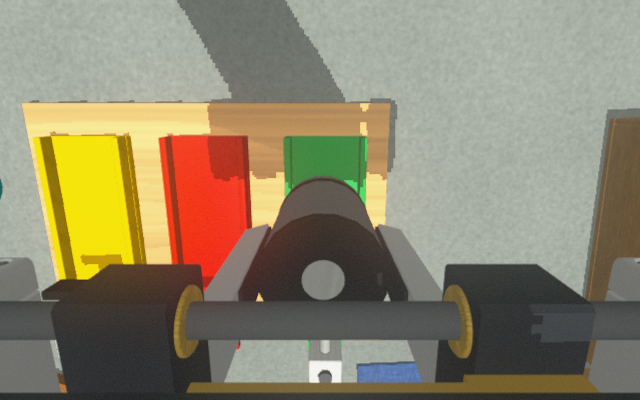

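```bash
python3 - <<'E'
from h import *
p=read_camera("wrist"); W=cloud(p); hsv=cv2.cvtColor(p["color"],cv2.COLOR_BGR2HSV)
m=(hsv[...,0]>=45)&(hsv[...,0]<=85)&(hsv[...,1]>80)&(W[...,2]<40)&(W[...,2]>5)&(np.abs(W[...,1]-253)<60)
m[:, :270]=0; m[:,385:]=0
Wm=W[m]; c,s=np.cos(-.052),np.sin(-.052)
X=c*(Wm[:,0]-580)+s*(Wm[:,1]-253); Y=-s*(Wm[:,0]-580)+c*(Wm[:,1]-253);Z=Wm[:,2]
for side in(-1,1):
    q=(Z>28)&(Y*side>25); print(side,q.sum(),X[q].min(),X[q].max(),np.polyfit(X[q],Y[q],1),np.percentile(Y[q],[2,50,98]))
print("all",np.percentile(Y,[.5,99.5]),X.min(),X.max())
# held hub silhouette top: cap z ~ 162
q=W[(W[...,2]>155)&(W[...,2]<215)]
s_=env.get_state(); t=s_["tool_pos"]; 
zc=np.abs(W[...,2]-(t[2]-52.7+90))<4
q=W[zc&(np.hypot(W[...,0]-t[0],W[...,1]-t[1])<32)]; print(len(q),q.mean(0),cv2.minEnclosingCircle(q[:,:2].astype(np.float32)), t)
E
```

```text
-1 354 -88.2279981738852 -35.74393392187162 [-1.46402720e-02 -3.47316858e+01] [-36.40826096 -33.75225661 -31.26401619]
1 437 -88.25297133939252 -27.825608204176323 [9.57861976e-03 3.40419013e+01] [30.62000631 33.48764855 36.38468908]
all [-36.24423238  36.20376389] -88.60309262702951 136.29342647786606
10056 [529.96812447 253.13032347 209.68048854] ((533.2803344726562, 252.7761688232422), 31.013511657714844) [537.42497487 252.52008363 172.4651993 ]
```

```bash
python3 -m jog '[[[0,10,2.4],0,50],[[0,30,2.4],0,50],[[0,50,2.4],0,50],[[0,68,2.4],0,50],[[0,82,2.4],0,50],[[0,90,2.4],0,50],[[0,94,2.4],0,50],[[0,97,2.4],0,50],[[0,98,2.4],0,50],[[0,98,2.4],0,50]]'
```

```text
clock: 10.0
tool_pos: [537.5, 255.1, 74.7]
tool_rot: [[0.999, -0.002, 0.052], [-0.052, 0.001, 0.999], [-0.002, -1.0, 0.001]]
contact_force: [0.8, -0.3, -2.2]
grip_width: 55.5
```

```bash
python3 -m jog '[[[0,1,0],0,50],[[0,2,0],0,50],[[0,2.5,0],0,50],[[0,2.5,0],0,50]]'
```

```text
clock: 10.5
tool_pos: [537.5, 255.1, 72.2]
tool_rot: [[0.999, -0.002, 0.052], [-0.052, 0.001, 0.999], [-0.002, -1.0, 0.001]]
contact_force: [-0.6, -0.2, -2.0]
grip_width: 55.5
```

```bash
python3 -m jog '[[[0,0.5,0],0,50],[[0,1,0],0,50],[[0,1,0],0,50]]'; python3 -m jog '[[[0,0.5,0],0,50],[[0,1,0],0,50],[[0,1,0],0,50]]'
```

```text
clock: 10.88
tool_pos: [537.4, 255.1, 71.1]
tool_rot: [[0.999, -0.002, 0.052], [-0.052, 0.001, 0.999], [-0.002, -1.0, 0.001]]
contact_force: [-0.0, 0.4, -2.2]
grip_width: 55.5
clock: 11.25
tool_pos: [537.5, 255.1, 70.7]
tool_rot: [[0.999, -0.002, 0.052], [-0.052, 0.001, 0.999], [-0.002, -1.0, 0.001]]
contact_force: [-1.8, -0.6, 5.5]
grip_width: 56.3
```

```bash
python3 -m jog '[[[0,-0.4,0],0,50],[[5,-0.4,0],0,50],[[15,-0.4,0],0,50],[[25,-0.4,0],0,50],[[35,-0.4,0],0,50],[[45,-0.4,0],0,50],[[55,-0.4,0],0,50],[[62,-0.4,0],0,50],[[67,-0.4,0],0,50],[[70,-0.4,0],0,50],[[70,-0.4,0],0,50]]'
```

```text
clock: 12.62
tool_pos: [607.4, 251.5, 71.0]
tool_rot: [[0.999, -0.002, 0.052], [-0.052, 0.001, 0.999], [-0.002, -1.0, 0.001]]
contact_force: [-0.1, -0.6, -1.8]
grip_width: 55.9
```

```bash
for i in 1 2 3 4; do python3 -m jog '[[[1,0,0],0,50],[[2,0,0],0,50],[[2,0,0],0,50]]' | grep -E "pos|force"; done
```

```text
tool_pos: [609.4, 251.4, 71.0]
contact_force: [0.6, 0.1, -1.5]
tool_pos: [611.5, 251.3, 71.0]
contact_force: [0.1, 0.1, -2.3]
tool_pos: [613.6, 251.1, 71.0]
contact_force: [-0.0, -0.2, -2.7]
tool_pos: [615.8, 251.0, 71.0]
contact_force: [0.5, 0.3, -2.1]
```

```bash
for i in 1 2 3 4; do python3 -m jog '[[[0.7,0,0],0,50],[[1.5,0,0],0,50],[[1.5,0,0],0,50]]' | grep -E "pos|force"; done
```

```text
tool_pos: [617.3, 250.9, 71.0]
contact_force: [0.1, 0.4, -1.3]
tool_pos: [618.9, 250.8, 71.0]
contact_force: [0.8, 0.3, -1.5]
tool_pos: [619.9, 250.8, 70.9]
contact_force: [-1.9, -0.0, -1.7]
tool_pos: [620.1, 250.8, 70.9]
contact_force: [-3.9, -0.5, 1.6]
```

```bash
python3 -m jog '[[[1,0,0],0,50],[[2,0,0],0,50],[[3,0,0],0,50],[[3,0,0],0,50]]' | grep -E "pos|force";python3 -m jog '[[[1,0,0],0,50],[[2,0,0],0,50],[[3,0,0],0,50],[[3,0,0],0,50]]' | grep -E "pos|force"
```

```text
tool_pos: [620.5, 250.8, 71.0]
contact_force: [-7.7, -0.8, 5.5]
tool_pos: [620.9, 250.7, 71.1]
contact_force: [-9.0, 0.3, 6.1]
```

```bash
python3 -m jog '[[[1,-0.3,0],0,50],[[2,-0.3,0],0,50],[[3,-0.3,0],0,50],[[3.5,-0.3,0],0,50],[[3.5,-0.3,0],0,50]]' ;python3 -m jog '[[[1,0,0],0,50],[[2,0,0],0,50],[[3,0,0],0,50],[[3.5,0,0],0,50],[[3.5,0,0],0,50]]'
python3 - <<'E'
from h import *
p=read_camera("scene"); cv2.imwrite("pics/s3.png",cv2.resize(p["color"][200:365,280:450],None,fx=3.5,fy=3.5,interpolation=cv2.INTER_CUBIC))
p=read_camera("top"); cv2.imwrite("pics/t3.png",cv2.resize(p["color"][140:235,200:315],None,fx=6,fy=6,interpolation=cv2.INTER_CUBIC))
E
```

```text
clock: 17.25
tool_pos: [622.0, 250.6, 71.3]
tool_rot: [[0.999, -0.019, 0.05], [-0.05, -0.001, 0.999], [-0.019, -1.0, -0.002]]
contact_force: [-7.7, 0.3, 4.4]
grip_width: 55.9
clock: 17.88
tool_pos: [622.7, 250.6, 71.4]
tool_rot: [[0.998, -0.025, 0.05], [-0.05, -0.002, 0.999], [-0.025, -1.0, -0.003]]
contact_force: [-9.9, -1.4, 7.0]
grip_width: 55.9
```

View pics/s3.png

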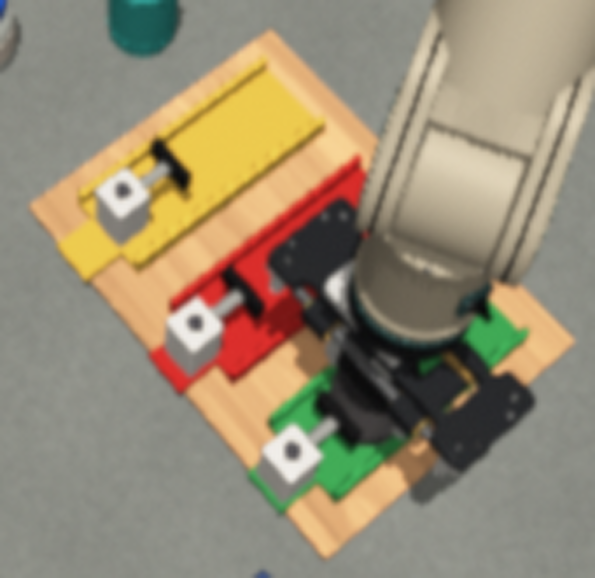

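View pics/t3.png

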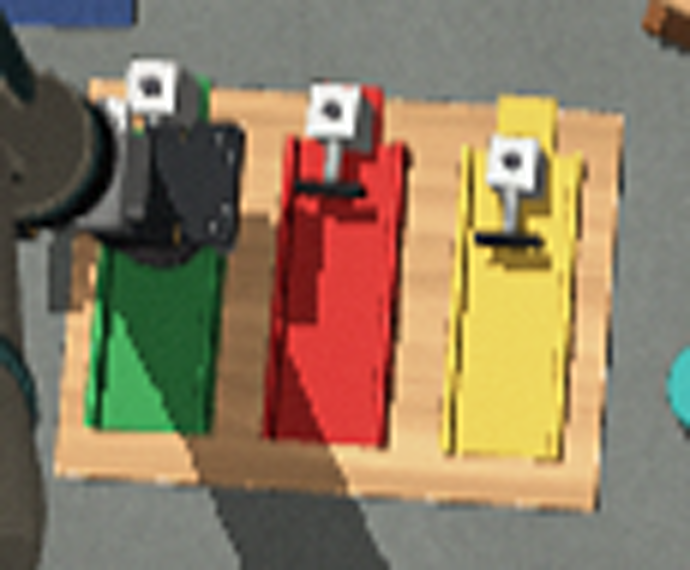

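The stop is giving (about 3 mm past first touch at x≈619.7). Finish with one ramped push.

```bash
python3 -m jog '[[[1,-0.4,0],0,50],[[2,-0.6,0],0,50],[[3,-0.6,0],0,50],[[4,-0.6,0],0,50],[[5,-0.6,0],0,50],[[6,-0.6,0],0,50],[[7,-0.6,0],0,50],[[7.5,-0.6,0],0,50],[[7.5,-0.6,0],0,50]]'
```

```text
clock: 19.1
tool_pos: [627.0, 250.4, 71.6]
tool_rot: [[0.998, -0.031, 0.049], [-0.05, -0.003, 0.999], [-0.031, -1.0, -0.005]]
contact_force: [-9.9, -0.6, 5.8]
grip_width: 55.9
```

```bash
python3 -m jog '[[[0,0,0],0,50],[[0,0,0],0,50],[[0,0,0],0,65],[[0,0,0],0,80],[[0,0,0],0,94],[[0,0,0],0,94],[[0,0,0],0,94],[[0,-10,0],0,94],[[0,-30,0],0,94],[[0,-55,0],0,94],[[0,-80,0],0,94],[[0,-100,0],0,94],[[-20,-110,0],0,94],[[-50,-110,0],0,94],[[-70,-110,0],0,94],[[-70,-110,0],0,94]]'
python3 - <<'E'
from h import *
p=read_camera("wrist"); cv2.imwrite("pics/w4.png",p["color"]); W=cloud(p)
print(top(W,(620,251),50,98,116))
for n in("scene","top"):
    p=read_camera(n); W=cloud(p); print(n,top(W,(627,251),33,100,118))
    cv2.imwrite(f"pics/{n}4.png",cv2.resize(p["color"][200:365,280:450],None,fx=3.5,fy=3.5,interpolation=cv2.INTER_CUBIC) if n=="scene" else p["color"])
E
```

```text
clock: 21.1
tool_pos: [560.1, 255.0, 185.6]
tool_rot: [[0.998, -0.03, 0.048], [-0.048, -0.002, 0.999], [-0.03, -1.0, -0.003]]
contact_force: [-0.3, -1.2, -0.2]
grip_width: 93.7
(array([615.92553003, 250.92927652, 107.53386676]), (624.2398071289062, 250.54991149902344), 27.7699031829834, 2911)
scene (array([627.45211526, 251.33871811, 108.171581  ]), (626.5761108398438, 250.46868896484375), 28.45188331604004, 451)
top (array([635.92182051, 251.35253486, 107.49224519]), (629.805419921875, 250.3123016357422), 27.907682418823242, 116)
```

View pics/w4.png

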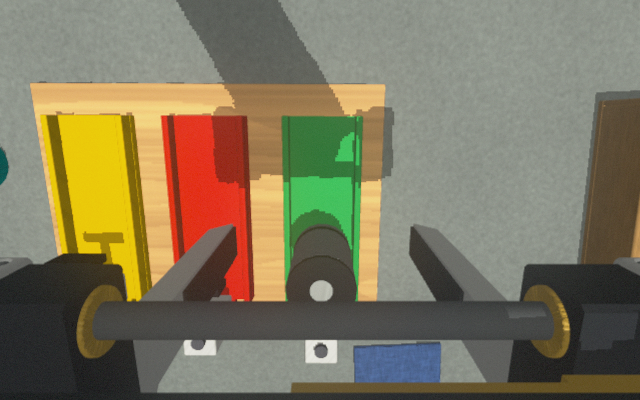

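View pics/scene4.png

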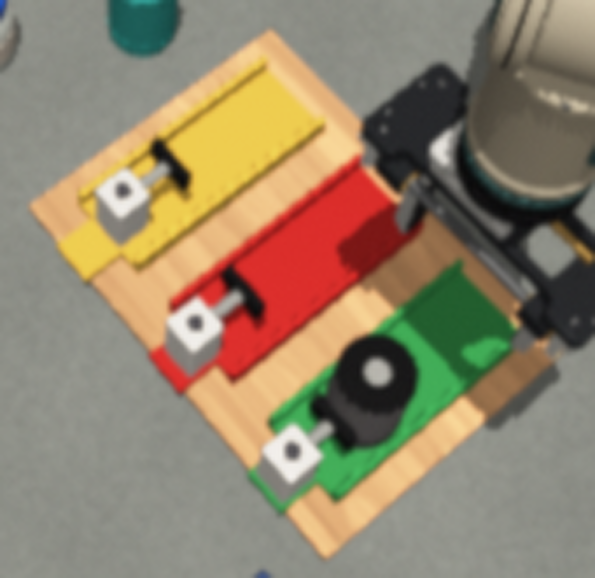

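Hub 1 stands upright in green at ≈(626,250), against the pad, centred. Now the second hub.

```bash
python3 -m jog '[[[0,0,-15],0,94],[[-1,0,-45],0,94],[[-2,2,-90],0,94],[[-3,4,-140],0,94],[[-4,5,-190],0,94],[[-5,6,-240],0,94],[[-6,7,-290],0,94],[[-7,8,-340],0,94],[[-8,10,-390],0,94],[[-9,12,-440],0,94],[[-10,13,-490],0,94],[[-12,15,-540],0,94],[[-13,17,-585],0,94],[[-13,17,-615],0,94],[[-13,17,-625],0,94],[[-13,17,-625],0,94],[[-13,17,-625],0,94]]'
python3 - <<'E'
from h import *
p=read_camera("wrist"); cv2.imwrite("pics/w5.png",p["color"]); W=cloud(p)
print(top(W,(516,-369)))
f=[]
for i in range(4):
    read_camera("wrist"); f.append(env.get_state()["contact_force"])
print(np.mean(f,0))
E
```

```text
clock: 23.38
tool_pos: [517.7, -367.7, 170.4]
tool_rot: [[0.998, -0.029, 0.048], [-0.048, -0.001, 0.999], [-0.029, -1.0, -0.003]]
contact_force: [0.3, -0.6, 0.0]
grip_width: 94.0
(array([ 514.9166128 , -369.56801472,   89.91165302]), (515.8150634765625, -369.6279296875), 27.919559478759766, 4260)
[ 0.03208762 -0.176229   -0.18185742]
```

View pics/w5.png

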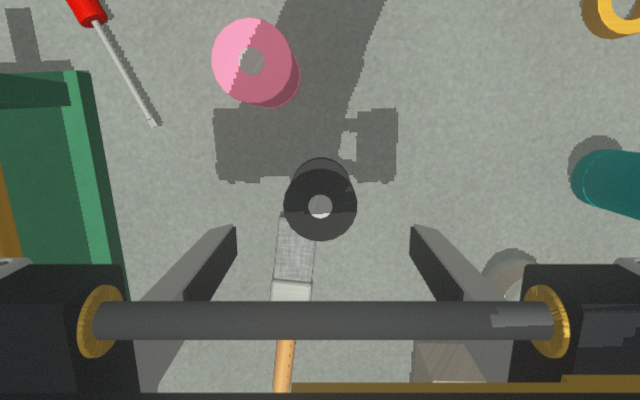

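```bash
python3 -m jog '[[[1.6,20,-1.6],0,94],[[1.6,45,-1.6],0,94],[[1.6,70,-1.6],0,94],[[1.6,95,-1.6],0,94],[[1.6,110,-1.6],0,94],[[1.6,117.5,-1.6],0,94],[[1.6,117.5,-1.6],0,94],[[1.6,117.5,-1.6],0,70],[[1.6,117.5,-1.6],0,58],[[1.6,117.5,-1.6],0,50],[[1.6,117.5,-1.6],0,50],[[1.6,117.5,-1.6],0,50],[[1.6,117.5,-1.6],0,50]]'
```

```text
clock: 25.25
tool_pos: [515.8, -370.3, 53.2]
tool_rot: [[0.998, -0.029, 0.049], [-0.049, -0.002, 0.999], [-0.029, -1.0, -0.004]]
contact_force: [-0.9, 0.9, 0.5]
grip_width: 55.0
```

```bash
python3 -m jog '[[[0,-5,0],0,50],[[0,-15,0],0,50],[[0,-30,0],0,50],[[0,-45,0],0,50],[[0,-60,0],0,50],[[0,-70,0],0,50],[[0,-75,0],0,50],[[0,-75,0],0,50],[[0,-75,0],0,50],[[0,-75,0],0,50]]'
python3 - <<'E'
from h import *
f=[]
for i in range(10):
    read_camera("wrist"); f.append(env.get_state()["contact_force"])
print(np.mean(f,0),np.std(f,0))
E
```

```text
clock: 26.5
tool_pos: [517.6, -369.9, 127.6]
tool_rot: [[0.998, -0.03, 0.048], [-0.049, -0.002, 0.999], [-0.03, -1.0, -0.003]]
contact_force: [0.6, -0.7, -7.9]
grip_width: 55.3
[-0.28095357  0.44829197 -7.01105516] [0.43801262 0.41972639 0.49844412]
```

About 7.0 N: solid, so red lane.

```bash
python3 -m jog '[[[0,-12,0],0,50],[[0,-30,0],0,50],[[0,-43,3],0,50],[[0,-49,15],0,50],[[-1,-49,45],0,50],[[-2,-49,85],0,50],[[-3,-49,130],0,50],[[-4,-49,175],0,50],[[-5,-49,220],0,50],[[-6,-49,265],0,50],[[-7,-49,310],0,50],[[-8,-49,355],0,50],[[-9,-49,400],0,50],[[-10,-49,440],0,50],[[-11,-49,475],0,50],[[-12,-49,500],0,50],[[-12,-49,512],0,50],[[-12,-49,515],0,50],[[-12,-49,515],0.003,50],[[-12,-49,515],0.003,50]]'
python3 - <<'E'
from h import *
p=read_camera("wrist"); cv2.imwrite("pics/w6.png",p["color"]); W=cloud(p); hsv=cv2.cvtColor(p["color"],cv2.COLOR_BGR2HSV)
m=((hsv[...,0]<=8)|(hsv[...,0]>174))&(hsv[...,1]>130)&(W[...,2]<40)&(W[...,2]>5)&(np.abs(W[...,1]-143)<50)
Wm=W[m]; c,s=np.cos(-.052),np.sin(-.052)
X=c*(Wm[:,0]-580)+s*(Wm[:,1]-143); Y=-s*(Wm[:,0]-580)+c*(Wm[:,1]-143);Z=Wm[:,2]
for side in(-1,1):
    q=(Z>28)&(Y*side>25); print(side,q.sum(),X[q].min(),X[q].max(),np.polyfit(X[q],Y[q],1),np.percentile(Y[q],[2,50,98]))
t=env.get_state()["tool_pos"]
q=W[(np.abs(W[...,2]-(t[2]-52.7+90))<4)&(np.hypot(W[...,0]-t[0],W[...,1]-t[1])<33)]; print(len(q),q.mean(0),cv2.minEnclosingCircle(q[:,:2].astype(np.float32)), t)
E
```

```text
clock: 29.5
tool_pos: [532.5, 143.4, 175.7]
tool_rot: [[0.998, -0.029, 0.053], [-0.054, -0.003, 0.999], [-0.029, -1.0, -0.005]]
contact_force: [-0.3, 0.1, -6.8]
grip_width: 54.9
-1 353 -94.03998364246225 -41.1092987651442 [-7.10181867e-03 -3.45171591e+01] [-36.74555863 -34.00710453 -31.46546697]
1 420 -94.02134507270638 -34.22819116201922 [1.14482488e-02 3.40566610e+01] [30.4517806  33.26187512 36.25982295]
10353 [525.83766388 144.24510982 212.50161498] ((526.4487915039062, 143.9584197998047), 32.02737045288086) [532.52767596 143.64631674 175.7055898 ]
```

View pics/w6.png

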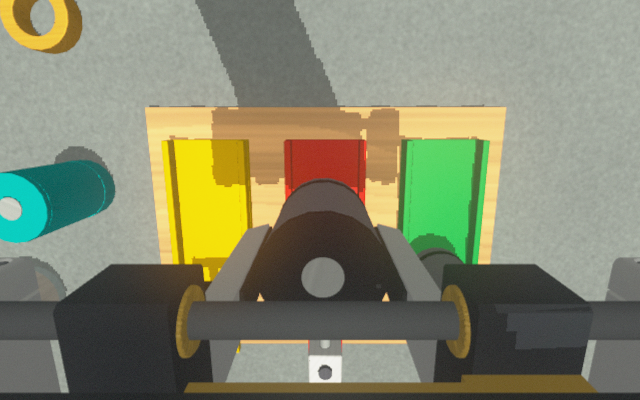

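```bash
python3 -m jog '[[[3,10,1.9],0,50],[[3,30,1.9],0,50],[[3,50,1.9],0,50],[[3,68,1.9],0,50],[[3,82,1.9],0,50],[[3,91,1.9],0,50],[[3,96,1.9],0,50],[[3,99,1.9],0,50],[[3,100,1.9],0,50],[[3,100,1.9],0,50]]'
```

```text
clock: 30.8
tool_pos: [532.9, 145.2, 75.9]
tool_rot: [[0.998, -0.029, 0.053], [-0.053, -0.003, 0.999], [-0.028, -1.0, -0.004]]
contact_force: [-0.2, 0.4, -7.3]
grip_width: 54.9
```

```bash
python3 -m jog '[[[0,1,0],0,50],[[0,2,0],0,50],[[0,3,0],0,50],[[0,3,0],0,50]]'
```

```text
clock: 31.3
tool_pos: [532.8, 145.1, 72.8]
tool_rot: [[0.998, -0.029, 0.053], [-0.053, -0.003, 0.999], [-0.029, -1.0, -0.004]]
contact_force: [0.6, 0.4, -7.0]
grip_width: 55.3
```

```bash
python3 -m jog '[[[0,0.5,0],0,50],[[0,1,0],0,50],[[0,1,0],0,50]]'
```

```text
clock: 31.68
tool_pos: [532.7, 145.1, 71.8]
tool_rot: [[0.998, -0.029, 0.053], [-0.053, -0.003, 0.999], [-0.029, -1.0, -0.004]]
contact_force: [-0.1, 0.3, -6.9]
grip_width: 54.8
```

```bash
python3 -m jog '[[[4,-0.1,0],0,50],[[12,-0.3,0],0,50],[[22,-0.6,0],0,50],[[32,-0.9,0],0,50],[[42,-1.2,0],0,50],[[51,-1.5,0],0,50],[[57,-1.7,0],0,50],[[60,-1.7,0],0,50],[[60,-1.7,0],0,50]]'; python3 -m jog '[[[2,0,0],0,50],[[4,-0.1,0],0,50],[[4,-0.1,0],0,50]]'
```

```text
clock: 32.8
tool_pos: [592.5, 141.9, 71.7]
tool_rot: [[0.998, -0.029, 0.053], [-0.053, -0.003, 0.999], [-0.029, -1.0, -0.004]]
contact_force: [-0.2, -0.1, -7.7]
grip_width: 55.0
clock: 33.17
tool_pos: [596.8, 141.7, 71.7]
tool_rot: [[0.998, -0.029, 0.053], [-0.053, -0.003, 0.999], [-0.029, -1.0, -0.004]]
contact_force: [-0.3, -0.3, -6.8]
grip_width: 54.9
```

```bash
python3 -m jog '[[[1,0,0],0,50],[[2,-0.05,0],0,50],[[3,-0.1,0],0,50],[[3,-0.1,0],0,50]]' | grep -E "pos|force"; python3 -m jog '[[[1,0,0],0,50],[[2,0,0],0,50],[[2,-0.1,0],0,50]]' | grep -E "pos|force"; python3 -m jog '[[[1,0,0],0,50],[[2,0,0],0,50],[[2,-0.1,0],0,50]]' | grep -E "pos|force"
```

```text
tool_pos: [599.9, 141.5, 71.8]
contact_force: [0.4, -0.1, -6.7]
tool_pos: [602.0, 141.4, 71.8]
contact_force: [0.5, -0.3, -7.8]
tool_pos: [604.1, 141.3, 71.8]
contact_force: [0.8, 0.0, -7.7]
```

```bash
python3 -m jog '[[[1,0,0],0,50],[[1.5,0,0],0,50],[[1.5,0,0],0,50]]' | grep -E "pos|force"; python3 -m jog '[[[1,0,0],0,50],[[1.5,0,0],0,50],[[1.5,0,0],0,50]]' | grep -E "pos|force"
```

```text
tool_pos: [605.6, 141.1, 71.8]
contact_force: [0.0, 0.6, -7.0]
tool_pos: [606.4, 141.1, 71.6]
contact_force: [-1.9, 0.5, -6.4]
```

```bash
python3 -m jog '[[[1,0,0],0,50],[[2,-0.1,0],0,50],[[3,-0.2,0],0,50],[[4,-0.2,0],0,50],[[5,-0.3,0],0,50],[[6,-0.3,0],0,50],[[7,-0.3,0],0,50],[[8,-0.3,0],0,50],[[9,-0.3,0],0,50],[[10,-0.3,0],0,50],[[10.5,-0.3,0],0,50],[[10.5,-0.3,0],0,50]]'
```

```text
clock: 36.67
tool_pos: [612.7, 140.8, 71.5]
tool_rot: [[0.998, -0.038, 0.053], [-0.053, -0.003, 0.999], [-0.038, -0.999, -0.005]]
contact_force: [-10.4, -0.3, 1.8]
grip_width: 54.9
```

```bash
python3 -m jog '[[[0,0,0],0,50],[[0,0.2,0],0,50],[[0,0.2,0],0,60],[[0,0,0],0,75],[[0,0,0],0,94],[[0,0,0],0,94],[[0,0,0],0,94],[[0,-10,0],0,94],[[0,-30,0],0,94],[[0,-55,0],0,94],[[0,-80,0],0,94],[[0,-105,0],0,94],[[-30,-115,0],0,94],[[-80,-120,0],0,94],[[-130,-120,0],0,94],[[-150,-120,0],0,94],[[-150,-120,0],0,94]]'
python3 - <<'E'
from h import *
for n in("scene","top","wrist"):
    p=read_camera(n); W=cloud(p)
    for xy in [(627,251),(612,141)]:
        try: m,c,r,k=top(W,xy,34,99,118); print(n,m.round(1),np.round(c,1),r,k)
        except Exception as e: print(n,e)
    cv2.imwrite(f"pics/{n}7.png",cv2.resize(p["color"][200:365,280:450],None,fx=3.5,fy=3.5,interpolation=cv2.INTER_CUBIC) if n=="scene" else p["color"])
    hsv=cv2.cvtColor(p["color"],cv2.COLOR_BGR2HSV)
    if n!="wrist": cv2.imwrite(f"pics/{n}7f.png",p["color"])
print(env.get_state()["clock"],env.get_state()["contact_force"])
E
```

```text
clock: 38.8
tool_pos: [466.9, 149.5, 198.1]
tool_rot: [[0.998, -0.037, 0.052], [-0.052, -0.003, 0.999], [-0.037, -0.999, -0.005]]
contact_force: [-0.6, -0.2, 0.3]
grip_width: 93.9
scene [627.2 251.1 108. ] [626.  250.1] 28.608291625976562 446
scene [614.5 142.7 108.2] [613.1 142.1] 28.701684951782227 405
top [626.  248.1 107.1] [625.7 249.5] 28.634056091308594 204
top [613.  139.6 107.3] [613.7 139.8] 27.96510887145996 204
wrist [613.6 247.9 107.3] [623.1 250.4] 28.109233856201172 2132
wrist [605.3 141.9 107.8] [610.9 141.6] 27.92897605895996 2483
38.95 [0.0269426  0.90781264 0.84509871]
```

View pics/scene7.png

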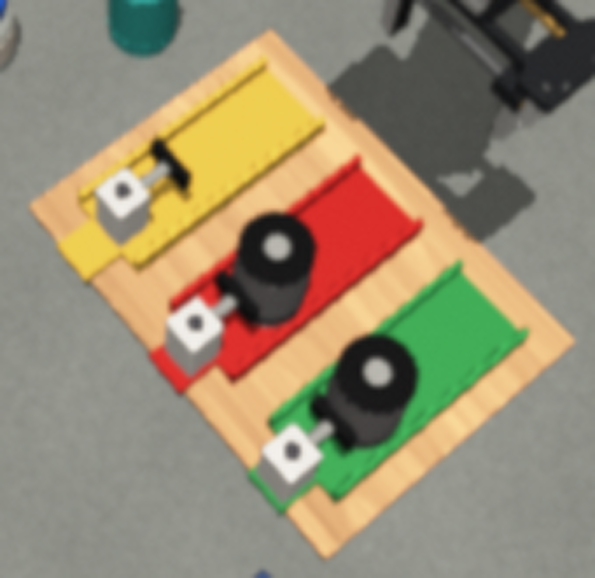

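View pics/wrist7.png

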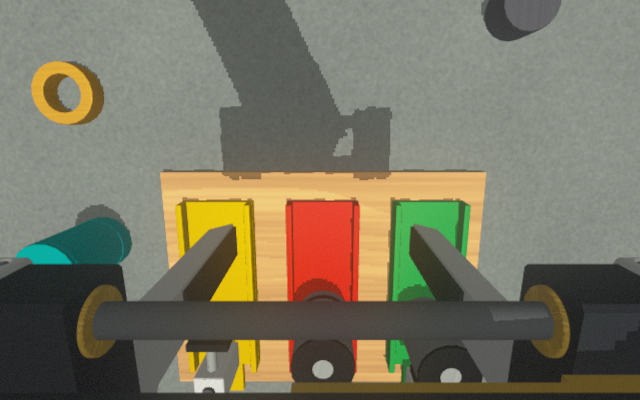

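View pics/top7.png

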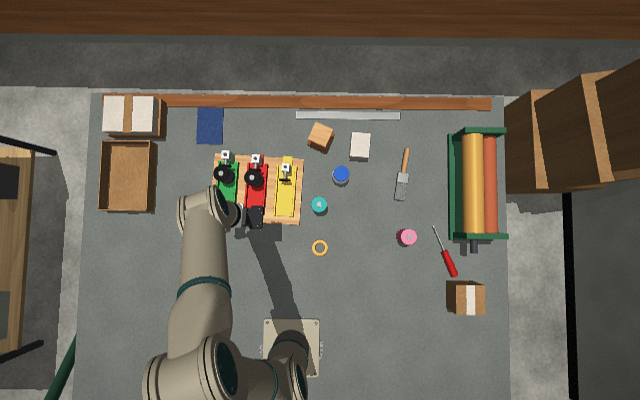

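Both hubs stand upright and centred against pads that are visibly pressed in. The cap tops are flat at z≈108, the gripper is clear, and the bystanders haven't moved. Handing in.

```bash
python3 -c "
from bench import env
print(env.sign_off())"
```

```text
the job is handed in; nothing more can be done
None
```

I sorted both hubs into their lanes, pressed both stops, and handed the job in at about 39 s. No verdict was reported.

| | Weight felt | Kind, lane | Hub moved after first touch | Final position (x, y) |
|---|---|---|---|---|
| Hub found near (497, -197) | about 1.7 N | hollow, green | about 7 mm | (626, 250) |
| Hub found near (516, -370) | about 7.0 N | solid, red | about 6.5 mm | (613, 141) |

- **Final pose:** both caps read level at z ≈ 107–108 mm, so the hubs are standing upright on the lane floor. Both are released and close to the lane centre lines. The gripper is clear, with wrist force near zero.
- **Stop travel:** I did not measure it directly. From the hub positions in the camera images, both stops are in by about 6 mm, while arm travel suggests 6.5–7 mm. Both are a little short of the 8 mm you asked for but above the 3 mm minimum, and neither went near the hard end.
- **Camera disagreement:** the cameras differed by 1–3 mm on the final hub centres.
- **Green push:** the gripper pitched about 0.03 rad under load and stayed tilted. The wrist showed about 5–7 N of vertical push there. The hub settled flat on release.
- **Everything else:** the bystanders and the pink and turquoise look-alikes appear unmoved in the last top view. I checked this by eye, not by measurement.

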